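Line up the wrench sockets by size on the socket stand

TASK

Put the four loose steel wrench sockets away on the socket stand in order of size: stand one upright, mouth up, centred on each of the four round marks, the largest next to the large end stop, then steadily smaller down to the smallest next to the small end stop. Look which end carries the large stop, and leave every socket standing free and still.

Things in the scene. Friction and masses are not known exactly. Their poses are not given: they have to be found in the camera images.
- socket_a: The smallest of four loose plain steel wrench sockets standing upright, open hexagonal mouth up: round, 22 mm outer diameter over its upper half (19 mm over the lower 40 percent), 36 mm tall. Origin at the centre of its underside, z axis up along its axis. Take it across its outside, near the top.
- socket_b: The second smallest of four loose plain steel wrench sockets standing upright, open hexagonal mouth up: round, 30 mm outer diameter over its upper half (26 mm over the lower 40 percent), 44 mm tall. Origin at the centre of its underside, z axis up along its axis. Take it across its outside, near the top.
- socket_c: The second largest of four loose plain steel wrench sockets standing upright, open hexagonal mouth up: round, 38 mm outer diameter over its upper half (33 mm over the lower 40 percent), 52 mm tall. Origin at the centre of its underside, z axis up along its axis. Take it across its outside, near the top.
- socket_d: The largest of four loose plain steel wrench sockets standing upright, open hexagonal mouth up: round, 46 mm outer diameter over its upper half (40 mm over the lower 40 percent), 60 mm tall. Origin at the centre of its underside, z axis up along its axis. Take it across its outside, near the top.
- mark_1: Plain pale grey disc, 50 mm across, printed flat on the dark flat top (70 x 290 mm, 112 mm above the bench) of a fixed plywood stand behind the tool box; number 1 of four in a straight row in order, 60 mm apart, 1 at the stand's left end seen from the robot. Origin at its centre on that top; x across the stand, y along the row (towards mark 1). It has no thickness or rim to feel.
- mark_2: Plain pale grey disc, 50 mm across, printed flat on the dark flat top (70 x 290 mm, 112 mm above the bench) of a fixed plywood stand behind the tool box; number 2 of four in a straight row in order, 60 mm apart, 1 at the stand's left end seen from the robot. Origin at its centre on that top; x across the stand, y along the row (towards mark 1). It has no thickness or rim to feel.
- mark_3: Plain pale grey disc, 50 mm across, printed flat on the dark flat top (70 x 290 mm, 112 mm above the bench) of a fixed plywood stand behind the tool box; number 3 of four in a straight row in order, 60 mm apart, 1 at the stand's left end seen from the robot. Origin at its centre on that top; x across the stand, y along the row (towards mark 1). It has no thickness or rim to feel.
- mark_4: Plain pale grey disc, 50 mm across, printed flat on the dark flat top (70 x 290 mm, 112 mm above the bench) of a fixed plywood stand behind the tool box; number 4 of four in a straight row in order, 60 mm apart, 1 at the stand's left end seen from the robot. Origin at its centre on that top; x across the stand, y along the row (towards mark 1). It has no thickness or rim to feel.
- big_stop: Large end stop: upright steel plate 62 mm wide across the stand, 10 mm thick, 45 mm tall, fixed on one end of the stand (either end, by the start). Origin at the centre of its foot, on the stand's top, 44 mm beyond the centre of the end mark beside it. A closed tool box lower than 0.25 m stands close in front of the stand and a high door close behind it.
- small_stop: Small end stop: upright steel plate 26 mm wide across the stand, 10 mm thick, 20 mm tall, fixed on the other end of the stand. Origin at the centre of its foot, on the stand's top, 44 mm beyond the centre of the end mark beside it.
Mind the look-alikes: they are no part of the job. What is shaped like the socket_b but brown or turquoise is not meant.

How it is judged:
At the end, for the whole second after the job is handed in: Every socket stands at rest, upright within 0.1 rad, on the stand's top (within 4 mm), centre within 12 mm of its own mark: largest on the mark beside the large stop, then second largest, second smallest, and smallest beside the small stop (((horizontal distance between big_stop and mark_1 below 0.1 m and horizontal distance between socket_d and mark_1 below 0.012 m and horizontal distance between socket_c and mark_2 below 0.012 m and horizontal distance between socket_b and mark_3 below 0.012 m and horizontal distance between socket_a and mark_4 below 0.012 m) or (horizontal distance between big_stop and mark_4 below 0.1 m and horizontal distance between socket_d and mark_4 below 0.012 m and horizontal distance between socket_c and mark_3 below 0.012 m and horizontal distance between socket_b and mark_2 below 0.012 m and horizontal distance between socket_a and mark_1 below 0.012 m)) and angle between each of socket_a, socket_b, socket_c, socket_d's own z axis and vertical below 0.1 rad and z of socket_a in the frame of mark_1 between -0.004 and 0.004 m and linear speed of each of socket_a, socket_b, socket_c, socket_d below 0.02 m/s and angular speed of each of socket_a, socket_b, socket_c, socket_d below 0.2 rad/s and z of socket_b in the frame of mark_1 between -0.004 and 0.004 m and z of socket_c in the frame of mark_1 between -0.004 and 0.004 m and z of socket_d in the frame of mark_1 between -0.004 and 0.004 m); the robot touches nothing.
It also fails if it takes over 112 s, if anything falls off the work surface, if the arm or the gripper's body presses on something with over 40 N, if the wrist force passes 120 N, or if a joint passes its speed limit or range.

ROBOT

A 7-joint arm with a two-finger parallel gripper is mounted at the origin on the work surface; the furniture and walls round the work are solid. World frame = base frame: x ahead of the robot, y to its left, z up, the work surface at z = 0. Lengths are in m, angles in rad, forces in N, time in s.
With the tool pointing down it reaches from about 0.4 to 0.9 m from the base axis. Payload 5.5 kg.
Tool frame: the origin (TCP) lies on the centre line of the jaws, within the pads' length; the fingertips stand 14 mm ahead of it and the grasp point (between the pads) lies 5 mm behind it (robot.tcp_to_tips is the distance from the TCP to the fingertips, in m); z points along the fingers, y is the line along which they close (so a half turn about z gives the same grasp; the last joint's range is limited). The gripper opens to 92 mm and grips with 3 to 60 N. Pads are 19 mm wide; open, the fingers measure 130 mm over their backs; the gripper's body (75 mm by 190 mm) begins 47 mm behind the grasp point.
Start: joints at [-0.977, 0.501, -0.427, 1.55, 0.221, 1.138, -0.21], TCP at [0.211, 0.615, 0.241] pointing down, gripper open.
Joint ranges: [-2.88, 2.88], [-0.31, 2.03], [-1.54, 1.56], [0.2, 2.42], [-1.41, 4.55], [0.19, 2.02], [-2.57, 2.57]. Speed limits (rad/s): [2.57, 2.57, 3.14, 3.14, 3.14, 3.14, 3.14].

INTERFACE

Orientations are given as a unit quaternion [w, x, y, z].
In Python, from cell import robot, viewer gives the robot as it stands.
- The arm moves only by the tool play_rows, never from a script. Its argument "increments" is a list of rows, each a list of 3 entries, a list of its own where there are three numbers: the closure, from 0 (fully open) to 1 (shut), then the shift along the world's x, y, z in units of 12 cm (1.0 is 12 cm), then the turn about the world's z in units of 2 rad (1.0 is 2 rad). A call has 1 to 12 rows; each row is the pose to reach, as a shift and turn from the pose commanded when the call began; what a row does not reach only later rows make up. A row lasts 1/8 s, in which the tool goes at most 62.5 mm and 10.7 degrees, less where a joint would pass 70% of its speed; a pose out of reach is approached as far as the arm can. A call with a number of a shift or a turn outside -1 to 1 is refused whole. A call with a gripper value outside its range is refused whole. The fingers move at their own pace and stop on an object; "force" is the grip in N (left out, the last holds). Time passes only in rows, so rows that repeat a pose let the fingers close. It gives the time, the measured TCP pose, the force, the opening and the grip force at its end, in the units of the state.
- robot.get_state(): the state, without advancing time (a new reading comes with each control period).
- viewer.grab_frame(name): name is "scene" or "top" or "wrist"; returns the picture (420x560x3 uint8, red, green, blue); there is no depth.
- viewer.get_calibration(name): a dict with "intrinsics" (3x3 intrinsics, pixels), "R" (3x3) and "t" (3): a world point X has camera coordinates R X + t. Camera axes: x right, y down, z forward; pixel columns grow to the right and rows downward; lengths in m; the calibration is good to about 2 mm. A picture is of the moment at which its call begins: read the wrist's pose just before it. get_calibration takes no time and is no camera call; for the wrist camera it gives the pose at the moment of the call.
- robot.sign_off(): hands the job in; it is judged then, once.
The state is a dict: "clock": time; "qpos": joint angles; "qd": joint speeds; "joint_torque": joint torques, N m; "position": TCP position; "eef_rot": TCP orientation; "contact_force": force on the tool from outside, world axes, zero at the start; "torque": the same for the moment, N m; "grip_width": opening from 0.0 (shut) to 1.0 (fully open); "grasp_force": force on a finger pad.
Only numpy, scipy, OpenCV 4.12 (cv2) and the standard library are available. Lean on these libraries where they do the work, as an engineer would, in place of code of your own. Each camera call takes 0.05 s, during which the arm holds its last target. There are 200 camera calls.

## Working session

There is one attempt and no reset: what is moved stays moved. The work goes in short steps, Python scripts to look and compute and a tool call to move; the robot and the scene stay as the last step left them, time stands still between calls to the robot, and variables do not carry over. Pictures are saved under pics/ and viewed, at most 14 in all, crops included, and the job is handed in when it is done.

Besides the shell and the picture viewer there is one more tool, called after ">>>" as a command line: name --argument value ..., lists and objects as JSON in quotes. play_rows: Moves the arm, as the interface text tells. Its arguments: {"type":"object","properties":{"increments":{"type":"array","items":{"type":"array"}},"force":{"type":"number"}},"required":["increments"]}

```bash
mkdir -p pics; ls
python3 - <<'E'
from cell import robot, viewer
import cv2,numpy as np
s=robot.get_state();print(s['clock'],s['position'],s['eef_rot'],s['grip_width'])
for n in("scene","top"):
    f=viewer.grab_frame(n);cv2.imwrite(f"pics/{n}0.png",f[:,:,::-1])
    c=viewer.get_calibration(n);print(n,np.round(c['intrinsics'],1).tolist(),np.round(c['R'],3).tolist(),np.round(c['t'],3))
E
```

```text
pics
0.0 [0.21097218 0.61410782 0.23967904] [-1.75254952e-04  1.64623741e-01  9.86355974e-01 -9.41187460e-04] 1.0000461860927121
scene [[446.9, 0.0, 278.1], [0.0, 446.9, 206.9], [0.0, 0.0, 1.0]] [[-0.805, -0.593, 0.023], [-0.301, 0.375, -0.877], [0.512, -0.712, -0.48]] [0.382 0.209 0.756]
top [[432.0, 0.0, 278.2], [0.0, 432.0, 207.5], [0.0, 0.0, 1.0]] [[0.027, -1.0, 0.013], [-0.985, -0.029, -0.169], [0.17, -0.008, -0.985]] [-0.     0.444  0.99 ]
```

View pics/scene0.png

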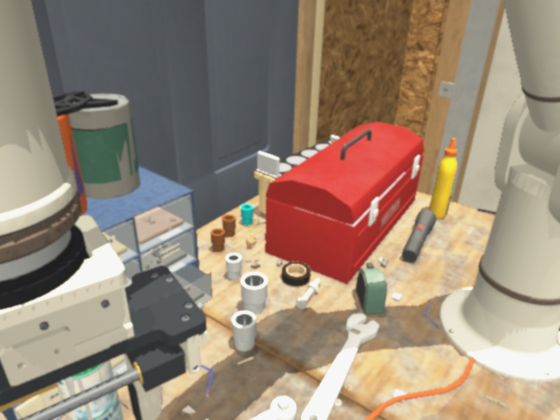

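View pics/top0.png

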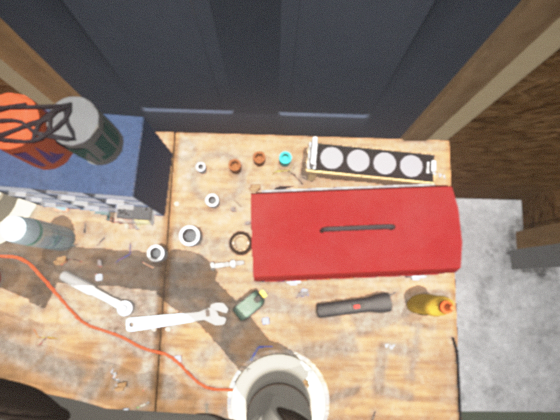

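```bash
cat > h.py <<'E'
import numpy as np,cv2
from cell import robot, viewer
def ray(c,u,v,z):
    K=np.array(c['intrinsics']);R=np.array(c['R']);t=np.array(c['t'])
    d=R.T@np.linalg.solve(K,[u,v,1]);o=-R.T@t
    return o+d*(z-o[2])/d[2]
def proj(c,X):
    p=np.array(c['intrinsics'])@(np.array(c['R'])@X+np.array(c['t']));return p[:2]/p[2]
def blobs(m,lo,hi):
    n,_,st,ce=cv2.connectedComponentsWithStats(m.astype(np.uint8))
    return [(st[i],ce[i]) for i in range(1,n) if lo<=st[i][4]<=hi]
E
python3 - <<'E'
from h import *
c=viewer.get_calibration("top");f=cv2.imread("pics/top0.png")
hsv=cv2.cvtColor(f,cv2.COLOR_BGR2HSV)
m=(hsv[...,1]<45)&(hsv[...,2]>140)
P=[]
for st,ce in blobs(m,30,900):
    if 300<ce[0]<445 and 135<ce[1]<185: 
        print('stand',st,ce.round(1),ray(c,*ce,.112).round(4))
for (u,v,h,n) in((201,167,.036,'a'),(211,200,.044,'b'),(156,254,.052,'c'),(190,236,.060,'d')):
    x=m.copy();w=16;k=np.zeros_like(x);k[v-w:v+w,u-w:u+w]=1
    for s,ce in blobs(x&k,15,900):print(n,s,ce.round(1))
im=np.hstack([cv2.resize(f[130:270,140:240],None,fx=4,fy=4,interpolation=cv2.INTER_CUBIC),cv2.resize(f[130:270,300:400],None,fx=4,fy=4,interpolation=cv2.INTER_CUBIC)])
cv2.imwrite("pics/crop1.png",im)
E
```

```text
stand [307 136  11  34 291] [312.5 153.4] [ 0.5569 -0.0612  0.112 ]
stand [320 147  24  22 424] [331.2 157.5] [ 0.5486 -0.1037  0.112 ]
stand [346 149  24  23 425] [357.8 160.2] [ 0.5443 -0.1636  0.112 ]
stand [373 152  24  23 426] [384.3 162.9] [ 0.5398 -0.2234  0.112 ]
stand [400 155  23  22 416] [410.8 165.5] [ 0.5355 -0.2832  0.112 ]
stand [426 159  11  17 146] [431.2 166.9] [ 0.5338 -0.3291  0.112 ]
a [191 161  15  12 114] [199.4 166.7]
a [185 173   7   6  29] [187.9 175.5]
b [204 193  16  15 171] [211.8 200. ]
c [146 243  19  19 244] [155.7 252.6]
d [174 225  27  22 385] [188.9 235.5]
```

View pics/crop1.png

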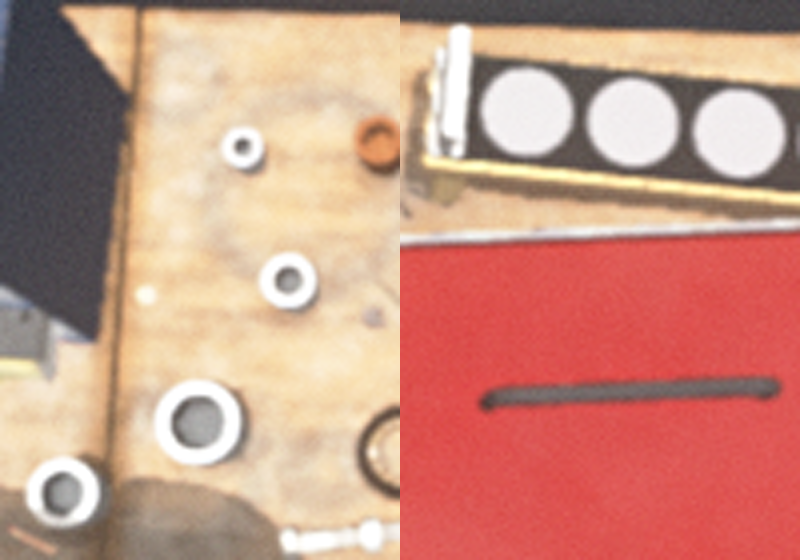

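Run:
```python
from h import *
c=viewer.get_calibration("top");s=viewer.get_calibration("scene")
for n,cu,cv,h in(('a',242,147,.036),('b',288.5,279.5,.044),('c',64,491,.052),('d',199,421,.06)):
    print(n,ray(c,140+cu/4-.4,130+cv/4-.4,h).round(4))
print('mouse stand edge',ray(c,307,174,.112),ray(c,436,185,.112))
for z in(.1,.15,.2): print('box',z,ray(c,253,193,z).round(3),ray(c,330,189,z).round(3),ray(c,420,186,z).round(3))
print('cab edge', [ray(c,171,163,z).round(3) for z in(0,.15)],[ray(c,164,214,z).round(3) for z in (0,.15)],'top',[ray(c,143,120,z).round(3) for z in (.2,.25,.3)])
# box lid/handle height from scene: handle centre top px (358,228), scene ~ (356,140)
for z in(.15,.2,.22,.25): print(z,ray(c,358,228,z).round(3),proj(s,ray(c,358,228,z)).round(0), 'cab corner',proj(s,ray(c,139,120,z)).round(), proj(s,ray(c,134,207,z)).round())
print('door foot',ray(c,180,133,0),ray(c,440,138,0))
```

```text
a [0.5393 0.2036 0.036 ]
b [0.4572 0.17   0.044 ]
c [0.3284 0.2908 0.052 ]
d [0.3701 0.2145 0.06  ]
mouse stand edge [ 0.50876448 -0.04962054  0.112     ] [ 0.4922821  -0.33859877  0.112     ]
box 0.1 [0.464 0.07  0.1  ] [ 0.479 -0.103  0.1  ] [ 0.492 -0.307  0.1  ]
box 0.15 [0.454 0.067 0.15 ] [ 0.468 -0.096  0.15 ] [ 0.48 -0.29  0.15]
box 0.2 [0.444 0.065 0.2  ] [ 0.457 -0.09   0.2  ] [ 0.468 -0.272  0.2  ]
cab edge [array([0.555, 0.283, 0.   ]), array([0.514, 0.246, 0.15 ])] [array([0.426, 0.291, 0.   ]), array([0.403, 0.253, 0.15 ])] top [array([0.59 , 0.297, 0.2  ]), array([0.572, 0.281, 0.25 ]), array([0.553, 0.265, 0.3  ])]
0.15 [ 0.386 -0.156  0.15 ] [354. 163.] cab corner [106. 215.] [187. 254.]
0.2 [ 0.379 -0.146  0.2  ] [357. 144.] cab corner [117. 189.] [196. 223.]
0.22 [ 0.376 -0.142  0.22 ] [358. 135.] cab corner [121. 178.] [200. 210.]
0.25 [ 0.373 -0.136  0.25 ] [360. 123.] cab corner [128. 161.] [206. 190.]
door foot [0.63443813 0.26590883 0.        ] [ 0.64218035 -0.39599029  0.        ]
```

>>> play_rows --increments '[[0, [0, -0.33, 0.2], 0], [0, [0, -0.67, 0.4], -0.05], [0, [0, -1, 0.5], -0.12], [0, [0, -1, 0.5], -0.12]]' --force 25

```text
clock: 0.6
position: [0.212, 0.4927, 0.3018]
eef_rot: [0.001, 0.283, 0.959, 0.0]
contact_force: [0.5, 0.1, -0.1]
grip_width: 1.004
grasp_force: 0.0
```

>>> play_rows --increments '[[0, [0, -0.33, 0], -0.08], [0, [0.2, -0.67, 0], -0.16], [0, [0.4, -1, 0], -0.25], [0, [0.4, -1, 0], -0.25]]'

```text
clock: 1.1
position: [0.2612, 0.3723, 0.3002]
eef_rot: [0.001, 0.512, 0.859, -0.001]
contact_force: [-0.6, 0.7, -0.1]
grip_width: 1.001
grasp_force: 0.0
```

>>> play_rows --increments '[[0, [0.3, -0.33, 0], -0.08], [0, [0.6, -0.67, 0], -0.16], [0, [0.9, -1, 0], -0.25], [0, [0.9, -1, 0], -0.25], [0, [0.9, -1, 0], -0.25]]'

```text
clock: 1.72
position: [0.3665, 0.2564, 0.3004]
eef_rot: [-0.0, 0.706, 0.709, -0.0]
contact_force: [-0.4, 0.8, 0.0]
grip_width: 0.997
grasp_force: 0.0
```

Run:
```python
from h import *
c=viewer.get_calibration("wrist");f=viewer.grab_frame("wrist");cv2.imwrite("pics/w1.png",f[:,:,::-1])
import pickle;pickle.dump(c,open('w1.pkl','wb'))
s=robot.get_state();print(s['position'])
for n,p in(('a',[.5393,.2036,.036]),('b',[.4572,.17,.044]),('c',[.3284,.2908,.052]),('d',[.3701,.2145,.06])): print(n,proj(c,np.array(p)).round(1))
```

```text
[0.36613227 0.25662855 0.30041816]
a [417.9 208.2]
b [350.2 235.8]
c [242.5 137.2]
d [279.9 205.3]
```

View pics/w1.png

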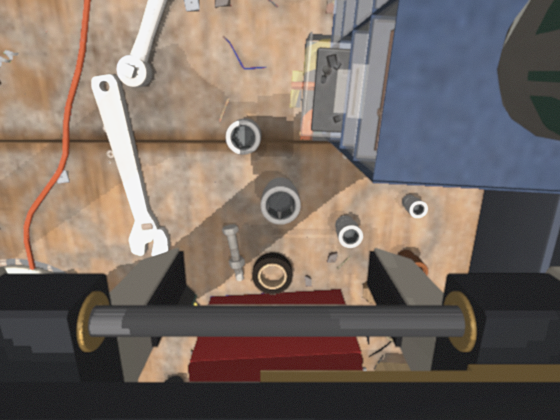

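>>> play_rows --increments '[[0, [0.03, -0.35, -0.3], 0], [0, [0.03, -0.35, -0.65], 0], [0, [0.03, -0.35, -1], 0], [0, [0.03, -0.35, -1], 0]]'

```text
clock: 2.28
position: [0.3676, 0.213, 0.1784]
eef_rot: [-0.001, 0.706, 0.709, -0.003]
contact_force: [0.2, 0.3, 0.3]
grip_width: 1.0
grasp_force: 0.0
```

>>> play_rows --increments '[[0, [0, 0, -0.3], 0], [0, [0, 0, -0.6], 0], [0, [0, 0, -0.85], 0], [0, [0, 0, -0.98], 0], [0, [0, 0, -0.98], 0]]'

```text
clock: 2.9
position: [0.3707, 0.2142, 0.0636]
eef_rot: [-0.0, 0.706, 0.708, -0.0]
contact_force: [-0.4, -0.1, 0.6]
grip_width: 0.999
grasp_force: 0.0
```

>>> play_rows --increments '[[0.4, [0, 0, 0], 0], [0.5, [0, 0, 0], 0], [0.6, [0, 0, 0], 0], [0.6, [0, 0, 0], 0], [0.6, [0, 0, 0], 0]]'

```text
clock: 3.52
position: [0.3707, 0.2127, 0.0632]
eef_rot: [0.0, 0.707, 0.707, 0.0]
contact_force: [1.1, 0.7, 0.1]
grip_width: 0.503
grasp_force: 1.3
```

>>> play_rows --increments '[[0.8, [0, 0, 0], 0], [0.8, [0, 0, 0], 0], [0.8, [0, 0, 0], 0], [0.8, [0, 0, 0], 0]]' --force 30

```text
clock: 4.03
position: [0.3708, 0.2128, 0.0632]
eef_rot: [0.0, 0.707, 0.707, 0.0]
contact_force: [0.5, 0.1, 1.9]
grip_width: 0.49
grasp_force: 30.0
```

>>> play_rows --increments '[[0.8, [0, 0, 0.15], 0], [0.8, [0, 0, 0.4], 0], [0.8, [0, 0, 0.7], 0], [0.8, [0, 0, 1], 0], [0.8, [0, 0, 1], 0]]'

```text
clock: 4.65
position: [0.372, 0.2136, 0.1851]
eef_rot: [0.001, 0.707, 0.707, 0.002]
contact_force: [0.8, 0.3, -2.9]
grip_width: 0.49
grasp_force: 30.0
```

>>> play_rows --increments '[[0.8, [0, 0, 0.3], 0], [0.8, [0, -0.1, 0.65], 0.08], [0.8, [0, -0.3, 1], 0.16], [0.8, [0, -0.5, 1], 0.25], [0.8, [0, -0.5, 1], 0.25]]'

```text
clock: 5.28
position: [0.37, 0.1508, 0.3018]
eef_rot: [-0.001, 0.511, 0.859, -0.001]
contact_force: [1.4, -0.8, -2.5]
grip_width: 0.487
grasp_force: 30.0
```

>>> play_rows --increments '[[0.8, [0.2, -0.25, 0.3], 0.08], [0.8, [0.45, -0.5, 0.3], 0.16], [0.8, [0.7, -0.75, 0.3], 0.25], [0.8, [1, -1, 0.3], 0.25], [0.8, [1, -1, 0.3], 0.25]]'

```text
clock: 5.9
position: [0.492, 0.0304, 0.3368]
eef_rot: [-0.001, 0.285, 0.959, -0.001]
contact_force: [-1.3, 1.1, -2.0]
grip_width: 0.493
grasp_force: 30.0
```

>>> play_rows --increments '[[0.8, [0.15, -0.25, 0], 0.08], [0.8, [0.3, -0.5, 0], 0.16], [0.8, [0.48, -0.8, 0], 0.25], [0.8, [0.48, -1, 0], 0.25], [0.8, [0.48, -1, 0], 0.25], [0.8, [0.48, -1, 0], 0.25]]'

```text
clock: 6.65
position: [0.5478, -0.085, 0.338]
eef_rot: [-0.001, 0.035, 0.999, 0.001]
contact_force: [-0.5, 0.1, -1.8]
grip_width: 0.49
grasp_force: 30.0
```

>>> play_rows --increments '[[0.8, [0, -0.1, 0], 0], [0.8, [0, -0.1, -0.3], 0], [0.8, [0, -0.1, -0.6], 0], [0.8, [0, -0.1, -0.9], 0], [0.8, [0, -0.1, -1], 0], [0.8, [0, -0.1, -1], 0], [0.8, [0, -0.1, -1], 0]]'

```text
clock: 7.52
position: [0.5495, -0.0994, 0.2208]
eef_rot: [0.001, 0.035, 0.999, -0.0]
contact_force: [-0.0, -0.1, -1.9]
grip_width: 0.491
grasp_force: 30.0
```

Run:
```python
from h import *
print(robot.get_state()['position'])
f=viewer.grab_frame("scene")[:,:,::-1]
cv2.imwrite("pics/s2.png",cv2.resize(f[90:230,220:420],None,fx=4,fy=4))
```

```text
[ 0.54952597 -0.0994325   0.22081109]
```

View pics/s2.png

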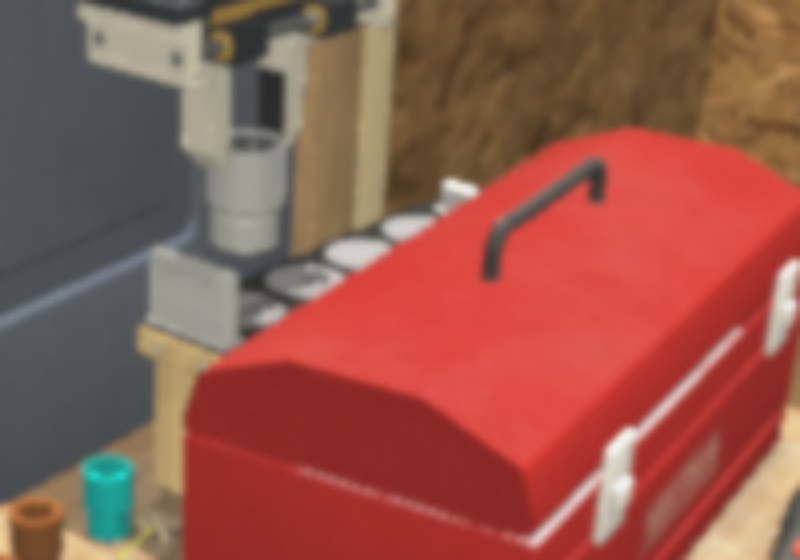

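>>> play_rows --increments '[[0.8, [0, 0.01, -0.15], 0], [0.8, [0, 0.01, -0.25], 0], [0.8, [0, 0.01, -0.33], 0], [0.8, [0, 0.01, -0.365], 0], [0.8, [0, 0.01, -0.37], 0], [0.8, [0, 0.01, -0.37], 0]]'

```text
clock: 8.32
position: [0.5483, -0.098, 0.1754]
eef_rot: [-0.0, 0.035, 0.999, 0.0]
contact_force: [-3.0, 0.6, 5.1]
grip_width: 0.492
grasp_force: 30.0
```

Contact felt (force +5 N upward). Release and rise.

>>> play_rows --increments '[[0.46, [0, 0, 0], 0], [0.43, [0, 0, 0], 0], [0.41, [0, 0, 0], 0], [0.41, [0, 0, 0], 0], [0.41, [0, 0, 0.1], 0], [0.41, [0, 0, 0.4], 0], [0.3, [0, 0, 0.8], 0], [0.2, [0, 0, 1], 0]]'

```text
clock: 9.32
position: [0.5496, -0.0984, 0.2986]
eef_rot: [0.002, 0.035, 0.999, -0.0]
contact_force: [-0.1, -0.2, -0.4]
grip_width: 0.76
grasp_force: 0.0
```

Run:
```python
from h import *
print(robot.get_state()['position'])
f=viewer.grab_frame("scene")[:,:,::-1]
cv2.imwrite("pics/s3.png",cv2.resize(f[90:230,220:420],None,fx=3,fy=3))
```

```text
[ 0.54957774 -0.09839935  0.29859841]
```

View pics/s3.png

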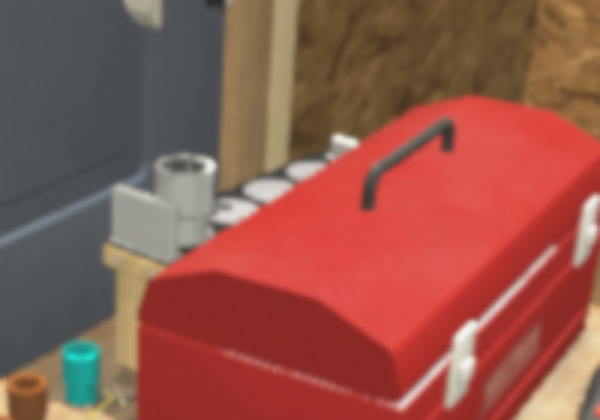

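>>> play_rows --increments '[[0.1, [-0.2, 0.3, 0], 0], [0, [-0.4, 0.6, 0], 0], [0, [-0.65, 0.85, 0], 0], [0, [-0.85, 1, 0], 0]]'

```text
clock: 9.88
position: [0.445, 0.0236, 0.295]
eef_rot: [0.0, 0.034, 0.999, 0.0]
contact_force: [-0.1, 0.5, 0.5]
grip_width: 0.998
grasp_force: 0.0
```

>>> play_rows --increments '[[0, [-0.15, 0.3, 0], 0], [0, [-0.25, 0.6, 0], 0], [0, [-0.35, 0.9, 0], 0], [0, [-0.4, 1, 0], 0]]'

```text
clock: 10.38
position: [0.3975, 0.1439, 0.2951]
eef_rot: [0.0, 0.034, 0.999, 0.0]
contact_force: [0.6, -0.4, 1.0]
grip_width: 1.003
grasp_force: 0.0
```

>>> play_rows --increments '[[0, [-0.15, 0.3, -0.1], 0], [0, [-0.3, 0.6, -0.2], 0], [0, [-0.5, 0.9, -0.5], 0], [0, [-0.55, 1, -0.5], 0], [0, [-0.55, 1, -0.5], 0]]'

```text
clock: 11.0
position: [0.3329, 0.262, 0.2352]
eef_rot: [0.0, 0.035, 0.999, -0.0]
contact_force: [0.9, -0.2, -1.2]
grip_width: 1.002
grasp_force: 0.0
```

>>> play_rows --increments '[[0, [-0.04, 0.24, -0.2], 0], [0, [-0.04, 0.24, -0.5], 0], [0, [-0.04, 0.24, -0.8], 0], [0, [-0.04, 0.24, -1], 0], [0, [-0.04, 0.24, -1], 0]]'

```text
clock: 11.62
position: [0.3284, 0.2888, 0.1142]
eef_rot: [-0.001, 0.037, 0.999, -0.001]
contact_force: [0.4, 1.1, -0.1]
grip_width: 0.999
grasp_force: 0.0
```

>>> play_rows --increments '[[0, [0, 0, -0.3], 0], [0, [0, 0, -0.5], 0], [0, [0, 0, -0.57], 0], [0.1, [0, 0, -0.57], 0], [0.4, [0, 0, -0.57], 0], [0.6, [0, 0, -0.57], 0], [0.8, [0, 0, -0.57], 0], [0.8, [0, 0, -0.57], 0], [0.8, [0, 0, -0.57], 0], [0.8, [0, 0, -0.57], 0], [0.8, [0, 0, -0.57], 0]]'

```text
clock: 13.0
position: [0.3276, 0.291, 0.0464]
eef_rot: [0.0, 0.035, 0.999, 0.0]
contact_force: [0.8, 0.7, 2.1]
grip_width: 0.403
grasp_force: 30.0
```

>>> play_rows --increments '[[0.8, [0, 0, 0.15], 0], [0.8, [0, 0, 0.4], 0], [0.8, [0, 0, 0.7], 0], [0.8, [0, 0, 1], 0], [0.8, [0, 0, 1], 0]]'

```text
clock: 13.62
position: [0.3288, 0.2919, 0.1684]
eef_rot: [0.002, 0.036, 0.999, 0.002]
contact_force: [-0.7, 0.0, -1.9]
grip_width: 0.405
grasp_force: 30.0
```

>>> play_rows --increments '[[0.8, [0, -0.1, 0.3], 0], [0.8, [0.1, -0.4, 0.65], 0], [0.8, [0.2, -0.7, 1], 0], [0.8, [0.3, -1, 1], 0], [0.8, [0.3, -1, 1], 0]]'

```text
clock: 14.25
position: [0.3638, 0.1676, 0.2852]
eef_rot: [-0.001, 0.038, 0.999, -0.001]
contact_force: [0.3, 0.8, -1.2]
grip_width: 0.406
grasp_force: 30.0
```

>>> play_rows --increments '[[0.8, [0.1, -0.3, 0.2], 0], [0.8, [0.25, -0.6, 0.35], 0], [0.8, [0.4, -0.9, 0.35], 0], [0.8, [0.5, -1, 0.35], 0], [0.8, [0.5, -1, 0.35], 0]]'

```text
clock: 14.88
position: [0.4233, 0.0511, 0.327]
eef_rot: [-0.001, 0.036, 0.999, -0.0]
contact_force: [0.1, 0.4, -1.4]
grip_width: 0.406
grasp_force: 30.0
```

>>> play_rows --increments '[[0.8, [0.2, -0.3, 0], 0], [0.8, [0.4, -0.6, 0], 0], [0.8, [0.6, -0.9, 0], 0], [0.8, [0.8, -1, 0], 0], [0.8, [0.8, -1, 0], 0]]'

```text
clock: 15.5
position: [0.5202, -0.0679, 0.327]
eef_rot: [-0.001, 0.035, 0.999, 0.0]
contact_force: [-0.8, 0.6, -2.4]
grip_width: 0.402
grasp_force: 30.0
```

>>> play_rows --increments '[[0.8, [0.1, -0.3, 0], 0], [0.8, [0.2, -0.6, 0], 0], [0.8, [0.2, -0.82, 0], 0], [0.8, [0.2, -0.82, 0], 0], [0.8, [0.2, -0.82, -0.3], 0], [0.8, [0.2, -0.82, -0.6], 0], [0.8, [0.2, -0.82, -0.9], 0], [0.8, [0.2, -0.82, -1], 0], [0.8, [0.2, -0.82, -1], 0], [0.8, [0.2, -0.82, -1], 0]]'

```text
clock: 16.75
position: [0.5446, -0.1673, 0.2099]
eef_rot: [0.001, 0.035, 0.999, -0.0]
contact_force: [-0.8, -0.0, -0.7]
grip_width: 0.407
grasp_force: 30.0
```

>>> play_rows --increments '[[0.8, [0, 0, -0.2], 0], [0.8, [0, 0, -0.32], 0], [0.8, [0, 0, -0.39], 0], [0.8, [0, 0, -0.42], 0], [0.8, [0, 0, -0.43], 0], [0.8, [0, 0, -0.43], 0]]'

```text
clock: 17.5
position: [0.5438, -0.1676, 0.1585]
eef_rot: [0.0, 0.035, 0.999, 0.0]
contact_force: [-3.7, 1.7, 7.1]
grip_width: 0.408
grasp_force: 30.0
```

>>> play_rows --increments '[[0.56, [0, 0, 0], 0], [0.54, [0, 0, 0], 0], [0.53, [0, 0, 0], 0], [0.53, [0, 0, 0], 0], [0.53, [0, 0, 0.15], 0], [0.53, [0, 0, 0.4], 0], [0.5, [0, 0, 0.8], 0], [0.3, [0, 0, 1], 0]]'

```text
clock: 18.5
position: [0.5447, -0.1683, 0.2809]
eef_rot: [0.002, 0.036, 0.999, -0.0]
contact_force: [0.2, -0.1, 0.3]
grip_width: 0.566
grasp_force: 0.0
```

>>> play_rows --increments '[[0.1, [-0.1, 0.2, 0.1], 0], [0, [-0.3, 0.5, 0.2], 0], [0, [-0.5, 0.8, 0.2], 0], [0, [-0.6, 1, 0.2], 0], [0, [-0.6, 1, 0.2], 0]]'

```text
clock: 19.12
position: [0.4712, -0.0458, 0.3021]
eef_rot: [0.001, 0.034, 0.999, 0.0]
contact_force: [0.1, 0.1, 0.7]
grip_width: 1.002
grasp_force: 0.0
```

Run:
```python
from h import *
print(robot.get_state()['position'])
f=viewer.grab_frame("scene")[:,:,::-1]
cv2.imwrite("pics/s4.png",cv2.resize(f[90:230,220:420],None,fx=3,fy=3))
```

```text
[ 0.4711741  -0.04580464  0.3021449 ]
```

View pics/s4.png

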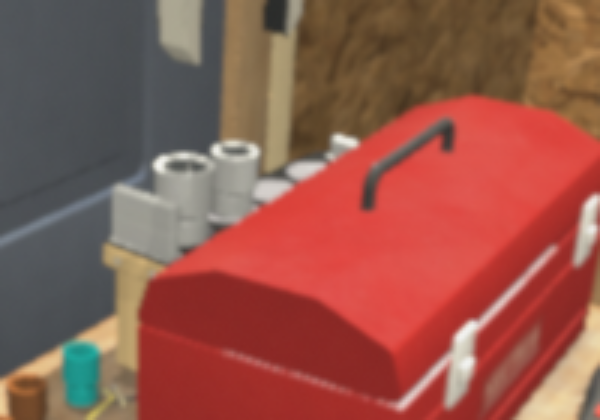

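>>> play_rows --increments '[[0, [0, 0.3, 0], -0.08], [0, [0, 0.6, 0], -0.16], [0, [0, 0.8, 0], -0.25], [0, [0, 0.8, 0], -0.33], [0, [0, 0.8, 0], -0.33]]'

```text
clock: 19.8
position: [0.4723, 0.0473, 0.3011]
eef_rot: [0.0, 0.357, 0.934, -0.0]
contact_force: [0.3, -0.3, 0.4]
grip_width: 1.001
grasp_force: 0.0
```

>>> play_rows --increments '[[0, [0, 0.3, 0], -0.08], [0, [-0.1, 0.6, 0], -0.16], [0, [-0.12, 0.9, 0], -0.25], [0, [-0.12, 1, 0], -0.33], [0, [-0.12, 1, 0], -0.42], [0, [-0.12, 1, 0], -0.42]]'

```text
clock: 20.55
position: [0.4578, 0.1674, 0.3009]
eef_rot: [0.0, 0.706, 0.708, 0.0]
contact_force: [-0.8, -0.1, 0.5]
grip_width: 1.0
grasp_force: 0.0
```

>>> play_rows --increments '[[0, [0, 0, -0.3], 0], [0, [0, 0, -0.6], 0], [0, [0, 0, -0.9], 0], [0, [0, 0, -1], 0], [0, [0, 0, -1], 0]]'

```text
clock: 21.18
position: [0.4572, 0.1677, 0.1806]
eef_rot: [-0.0, 0.707, 0.708, -0.001]
contact_force: [-0.9, 0.6, 0.5]
grip_width: 1.002
grasp_force: 0.0
```

Down 0.14 to TCP z 0.041, with y +2 mm.

>>> play_rows --increments '[[0, [0, 0.02, -0.3], 0], [0, [0, 0.02, -0.6], 0], [0, [0, 0.02, -0.9], 0], [0, [0, 0.02, -1], 0]]'

```text
clock: 21.68
position: [0.4572, 0.1707, 0.0604]
eef_rot: [-0.0, 0.707, 0.708, -0.0]
contact_force: [0.2, 1.1, -0.7]
grip_width: 1.003
grasp_force: 0.0
```

>>> play_rows --increments '[[0, [0, 0, -0.1], 0], [0, [0, 0, -0.16], 0], [0.3, [0, 0, -0.16], 0], [0.5, [0, 0, -0.16], 0], [0.7, [0, 0, -0.16], 0], [0.85, [0, 0, -0.16], 0], [0.85, [0, 0, -0.16], 0], [0.85, [0, 0, -0.16], 0], [0.85, [0, 0, -0.16], 0], [0.85, [0, 0, -0.16], 0]]'

```text
clock: 22.92
position: [0.4572, 0.1708, 0.0415]
eef_rot: [0.0, 0.707, 0.707, 0.0]
contact_force: [-0.1, 0.6, 0.3]
grip_width: 0.321
grasp_force: 29.9
```

>>> play_rows --increments '[[0.85, [0, 0, 0.15], 0], [0.85, [0, 0, 0.4], 0], [0.85, [0, 0, 0.7], 0], [0.85, [0, 0, 1], 0], [0.85, [0, 0, 1], 0]]'

```text
clock: 23.55
position: [0.459, 0.1716, 0.1642]
eef_rot: [0.001, 0.707, 0.707, 0.003]
contact_force: [0.7, 0.2, -1.3]
grip_width: 0.317
grasp_force: 29.9
```

>>> play_rows --increments '[[0.85, [0, 0, 0.3], 0], [0.85, [0, 0, 0.65], 0], [0.85, [0, 0, 1], 0], [0.85, [0, -0.2, 1], 0.08], [0.85, [0, -0.4, 1], 0.16], [0.85, [0, -0.4, 1], 0.16]]'

```text
clock: 24.3
position: [0.4565, 0.1207, 0.2803]
eef_rot: [-0.0, 0.587, 0.81, -0.001]
contact_force: [-0.1, 0.6, -0.1]
grip_width: 0.32
grasp_force: 29.9
```

>>> play_rows --increments '[[0.85, [0, -0.2, 0.3], 0.08], [0.85, [0, -0.4, 0.35], 0.16], [0.85, [0, -0.7, 0.35], 0.25], [0.85, [0, -1, 0.35], 0.33], [0.85, [0, -1, 0.35], 0.33]]'

```text
clock: 24.92
position: [0.4568, 0.0007, 0.3227]
eef_rot: [-0.0, 0.294, 0.956, -0.0]
contact_force: [0.5, 0.5, -0.3]
grip_width: 0.316
grasp_force: 29.9
```

>>> play_rows --increments '[[0.85, [0, -0.2, 0], 0.08], [0.85, [0.2, -0.5, 0], 0.16], [0.85, [0.4, -0.8, 0], 0.26], [0.85, [0.6, -1, 0], 0.26], [0.85, [0.6, -1, 0], 0.26], [0.85, [0.6, -1, 0], 0.26]]'

```text
clock: 25.68
position: [0.5288, -0.1153, 0.3225]
eef_rot: [-0.001, 0.035, 0.999, 0.001]
contact_force: [-0.4, -0.2, -1.1]
grip_width: 0.318
grasp_force: 29.9
```

>>> play_rows --increments '[[0.85, [0.09, -0.3, 0], 0], [0.85, [0.09, -0.6, 0], 0], [0.85, [0.09, -0.93, 0], 0], [0.85, [0.09, -0.93, 0], 0], [0.85, [0.09, -0.93, -0.3], 0], [0.85, [0.09, -0.93, -0.6], 0], [0.85, [0.09, -0.93, -0.9], 0], [0.85, [0.09, -0.93, -1], 0], [0.85, [0.09, -0.93, -1], 0], [0.85, [0.09, -0.93, -1], 0]]'

```text
clock: 26.92
position: [0.541, -0.2287, 0.2052]
eef_rot: [0.001, 0.035, 0.999, -0.0]
contact_force: [0.5, -0.6, -0.8]
grip_width: 0.318
grasp_force: 29.9
```

Down 0.0515.

>>> play_rows --increments '[[0.85, [-0.01, 0, -0.2], 0], [0.85, [-0.01, 0, -0.32], 0], [0.85, [-0.01, 0, -0.39], 0], [0.85, [-0.01, 0, -0.42], 0], [0.85, [-0.01, 0, -0.43], 0], [0.85, [-0.01, 0, -0.43], 0]]'

```text
clock: 27.68
position: [0.5392, -0.2289, 0.1535]
eef_rot: [0.001, 0.035, 0.999, 0.0]
contact_force: [-2.9, 2.0, 7.0]
grip_width: 0.32
grasp_force: 29.9
```

>>> play_rows --increments '[[0.65, [0, 0, 0], 0], [0.63, [0, 0, 0], 0], [0.62, [0, 0, 0], 0], [0.62, [0, 0, 0], 0], [0.62, [0, 0, 0.15], 0], [0.62, [0, 0, 0.4], 0], [0.6, [0, 0, 0.8], 0], [0.4, [0, 0, 1], 0]]'

```text
clock: 28.68
position: [0.5399, -0.2297, 0.2762]
eef_rot: [0.002, 0.036, 0.999, -0.001]
contact_force: [0.5, -0.3, -0.8]
grip_width: 0.465
grasp_force: 0.0
```

>>> play_rows --increments '[[0.3, [-0.1, 0.2, 0.15], 0], [0.3, [-0.2, 0.5, 0.25], 0], [0.3, [-0.4, 0.8, 0.25], 0], [0.3, [-0.5, 1, 0.25], 0], [0.3, [-0.5, 1, 0.25], 0]]'

```text
clock: 29.3
position: [0.4784, -0.1071, 0.3033]
eef_rot: [0.001, 0.034, 0.999, 0.001]
contact_force: [0.5, 0.4, -0.1]
grip_width: 0.7
grasp_force: 0.0
```

>>> play_rows --increments '[[0.3, [0, 0.2, 0], -0.08], [0.3, [0, 0.5, 0], -0.16], [0.3, [0, 0.8, 0], -0.25], [0.3, [0, 1, 0], -0.33], [0.3, [0, 1, 0], -0.33]]'

```text
clock: 29.92
position: [0.4795, 0.012, 0.3026]
eef_rot: [0.0, 0.356, 0.935, 0.0]
contact_force: [0.3, -0.6, 0.5]
grip_width: 0.701
grasp_force: 0.0
```

Run:
```python
from h import *
print(robot.get_state()['position'])
c=viewer.get_calibration("top")
f=viewer.grab_frame("top")[:,:,::-1];s=viewer.grab_frame("scene")[:,:,::-1]
cv2.imwrite("pics/t5.png",np.hstack([cv2.resize(x,(400,280),interpolation=cv2.INTER_CUBIC) for x in(f[125:209,180:300],s[90:230,220:420])]))
print([proj(c,np.array(p)).round(1) for p in([.549,-.098,.172],[.5438,-.1676,.164],[.5392,-.2289,.156],[.5393,.2036,.036])])
cv2.imwrite("pics/top5.png",f)
```

```text
[0.47947824 0.01200969 0.3025566 ]
[array([332.4, 149.2]), array([364.4, 153.7]), array([392.1, 157.7]), array([200.1, 166.3])]
```

View pics/t5.png

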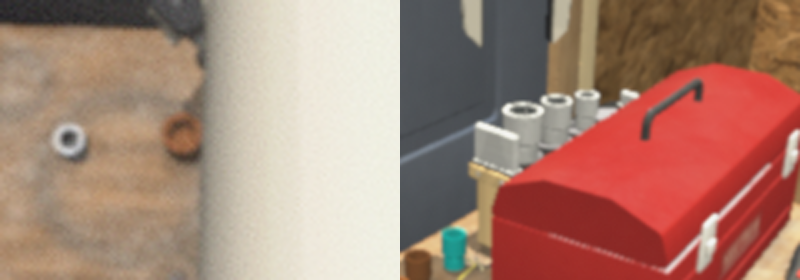

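>>> play_rows --increments '[[0.2, [0, 0.2, 0], -0.08], [0.2, [0, 0.4, 0], -0.16], [0.2, [0.1, 0.6, 0], -0.25], [0.2, [0.2, 0.8, 0], -0.33], [0.2, [0.36, 1, 0], -0.42], [0.2, [0.36, 1, 0], -0.42]]'

```text
clock: 30.78
position: [0.5233, 0.1313, 0.3018]
eef_rot: [0.0, 0.706, 0.708, 0.0]
contact_force: [-0.2, -1.3, 0.0]
grip_width: 0.799
grasp_force: 0.0
```

>>> play_rows --increments '[[0.2, [0, 0.3, 0], 0], [0.2, [0, 0.6, 0], 0], [0.2, [0, 0.6, -0.3], 0], [0.2, [0, 0.6, -0.6], 0], [0.2, [0, 0.6, -0.8], 0], [0.2, [0, 0.6, -0.8], 0]]'

```text
clock: 31.52
position: [0.5209, 0.2003, 0.2043]
eef_rot: [-0.0, 0.707, 0.707, -0.002]
contact_force: [0.3, 1.2, 0.1]
grip_width: 0.803
grasp_force: 0.0
```

>>> play_rows --increments '[[0.2, [0.01, 0.025, -0.3], 0], [0.2, [0.01, 0.025, -0.6], 0], [0.2, [0.01, 0.025, -0.85], 0], [0.2, [0.01, 0.025, -1], 0], [0.2, [0.01, 0.025, -1], 0]]'

```text
clock: 32.15
position: [0.5231, 0.2054, 0.0857]
eef_rot: [-0.0, 0.707, 0.707, -0.001]
contact_force: [0.3, 0.7, 0.5]
grip_width: 0.797
grasp_force: 0.0
```

>>> play_rows --increments '[[0.2, [0, 0, -0.2], 0], [0.2, [0, 0, -0.38], 0], [0.2, [0, 0, -0.45], 0], [0.2, [0, 0, -0.45], 0]]'

```text
clock: 32.65
position: [0.5236, 0.2062, 0.0326]
eef_rot: [0.0, 0.707, 0.707, 0.0]
contact_force: [0.2, -0.3, 0.4]
grip_width: 0.8
grasp_force: 0.0
```

>>> play_rows --increments '[[0.25, [0, -0.02, -0.02], 0], [0.3, [0, -0.02, -0.02], 0], [0.35, [0, -0.02, -0.02], 0], [0.4, [0, -0.02, -0.02], 0], [0.45, [0, -0.02, -0.02], 0], [0.5, [0, -0.02, -0.02], 0], [0.54, [0, -0.02, -0.02], 0], [0.58, [0, -0.02, -0.02], 0], [0.62, [0, -0.02, -0.02], 0], [0.66, [0, -0.02, -0.02], 0], [0.69, [0, -0.02, -0.02], 0], [0.71, [0, -0.02, -0.02], 0]]'

```text
clock: 34.15
position: [0.5231, 0.2038, 0.0295]
eef_rot: [-0.0, 0.707, 0.707, 0.0]
contact_force: [-0.6, -0.2, 0.5]
grip_width: 0.291
grasp_force: 0.2
```

>>> play_rows --increments '[[0.74, [0, 0, 0], 0], [0.77, [0, 0, 0], 0], [0.85, [0, 0, 0], 0], [0.9, [0, 0, 0], 0], [0.9, [0, 0, 0], 0], [0.9, [0, 0, 0], 0], [0.9, [0, 0, 0], 0]]' --force 25

```text
clock: 35.02
position: [0.5231, 0.2038, 0.0295]
eef_rot: [-0.0, 0.707, 0.707, 0.0]
contact_force: [1.0, -0.6, -0.7]
grip_width: 0.232
grasp_force: 25.0
```

Run:
```python
from h import *
f=viewer.grab_frame("wrist")[:,:,::-1];s=viewer.grab_frame("scene")[:,:,::-1]
cv2.imwrite("pics/w6.png",np.hstack([cv2.resize(f,(400,300)),cv2.resize(s[180:300,180:340],(400,300),interpolation=cv2.INTER_CUBIC)]))
```

```text
(no output)
```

View pics/w6.png

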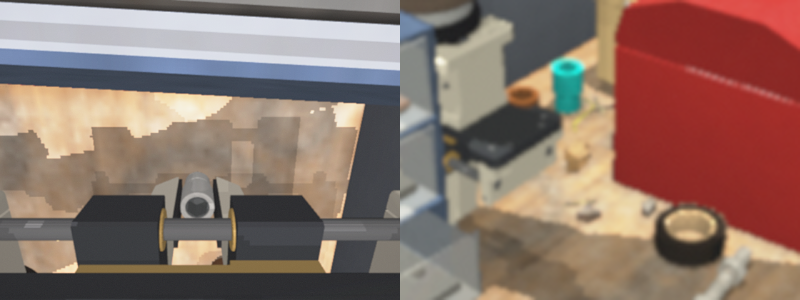

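>>> play_rows --increments '[[0.9, [0, 0, 0.15], 0], [0.9, [0, 0, 0.4], 0], [0.9, [0, 0, 0.7], 0], [0.9, [0, 0, 1], 0], [0.9, [0, 0, 1], 0]]'

```text
clock: 35.75
position: [0.5255, 0.2047, 0.1539]
eef_rot: [0.001, 0.707, 0.707, 0.003]
contact_force: [-0.1, -0.2, -0.9]
grip_width: 0.231
grasp_force: 25.0
```

>>> play_rows --increments '[[0.9, [0, 0, 0.3], 0], [0.9, [0, 0, 0.65], 0], [0.9, [0, 0, 1], 0], [0.9, [-0.2, -0.2, 1], 0], [0.9, [-0.3, -0.5, 1], 0], [0.9, [-0.3, -0.5, 1], 0]]'

```text
clock: 36.5
position: [0.4859, 0.1405, 0.2695]
eef_rot: [-0.0, 0.709, 0.706, -0.001]
contact_force: [-0.3, -0.2, -0.3]
grip_width: 0.236
grasp_force: 25.0
```

>>> play_rows --increments '[[0.9, [0, -0.2, 0.2], 0.08], [0.9, [0, -0.5, 0.4], 0.16], [0.9, [0, -0.8, 0.4], 0.25], [0.9, [0, -1, 0.4], 0.33], [0.9, [0, -1, 0.4], 0.33]]'

```text
clock: 37.12
position: [0.487, 0.0223, 0.3175]
eef_rot: [-0.0, 0.442, 0.897, -0.0]
contact_force: [-0.1, 0.2, 0.1]
grip_width: 0.233
grasp_force: 25.0
```

>>> play_rows --increments '[[0.9, [0, -0.3, 0], 0.08], [0.9, [0, -0.6, 0], 0.16], [0.9, [0, -0.9, 0], 0.25], [0.9, [0, -1, 0], 0.33], [0.9, [0, -1, 0], 0.42], [0.9, [0, -1, 0], 0.42]]'

```text
clock: 37.88
position: [0.4875, -0.0946, 0.3172]
eef_rot: [-0.0, 0.037, 0.999, 0.0]
contact_force: [0.3, -0.3, -0.0]
grip_width: 0.228
grasp_force: 25.0
```

>>> play_rows --increments '[[0.9, [0.1, -0.3, 0], 0], [0.9, [0.2, -0.6, 0], 0], [0.9, [0.3, -0.9, 0], 0], [0.9, [0.4, -1, 0], 0], [0.9, [0.4, -1, 0], 0]]'

```text
clock: 38.5
position: [0.536, -0.2152, 0.3169]
eef_rot: [-0.0, 0.036, 0.999, 0.0]
contact_force: [0.4, 0.4, 0.4]
grip_width: 0.233
grasp_force: 25.0
```

dy −0.0688 (−0.565), then down 0.12.

>>> play_rows --increments '[[0.9, [0, -0.3, 0], 0], [0.9, [0, -0.565, 0], 0], [0.9, [0, -0.565, 0], 0], [0.9, [0, -0.565, -0.3], 0], [0.9, [0, -0.565, -0.6], 0], [0.9, [0, -0.565, -0.9], 0], [0.9, [0, -0.565, -1], 0], [0.9, [0, -0.565, -1], 0], [0.9, [0, -0.565, -1], 0]]'

```text
clock: 39.62
position: [0.5362, -0.284, 0.1992]
eef_rot: [0.001, 0.035, 0.999, -0.0]
contact_force: [-1.3, -0.6, -0.4]
grip_width: 0.235
grasp_force: 25.0
```

Down 0.0575 to 0.1417.

>>> play_rows --increments '[[0.9, [0, 0, -0.2], 0], [0.9, [0, 0, -0.33], 0], [0.9, [0, 0, -0.41], 0], [0.9, [0, 0, -0.45], 0], [0.9, [0, 0, -0.47], 0], [0.9, [0, 0, -0.48], 0], [0.9, [0, 0, -0.48], 0]]'

```text
clock: 40.5
position: [0.5354, -0.2842, 0.1415]
eef_rot: [0.0, 0.035, 0.999, 0.0]
contact_force: [-2.9, 1.8, 6.6]
grip_width: 0.235
grasp_force: 25.0
```

>>> play_rows --increments '[[0.75, [0, 0, 0], 0], [0.73, [0, 0, 0], 0], [0.72, [0, 0, 0], 0], [0.72, [0, 0, 0], 0], [0.72, [0, 0, 0.1], 0], [0.72, [0, 0, 0.3], 0], [0.72, [0, 0, 0.6], 0], [0.7, [0, 0, 1], 0]]'

```text
clock: 41.5
position: [0.5344, -0.2837, 0.2609]
eef_rot: [-0.001, 0.035, 0.999, 0.0]
contact_force: [0.8, 0.1, 0.3]
grip_width: 0.3
grasp_force: 0.0
```

>>> play_rows --increments '[[0.7, [0, 0, 0.3], 0], [0.7, [-0.2, 0.3, 0.4], 0], [0.7, [-0.4, 0.6, 0.4], 0], [0.7, [-0.6, 0.9, 0.4], 0], [0.7, [-0.6, 0.9, 0.4], 0]]'

```text
clock: 42.12
position: [0.4621, -0.1734, 0.3088]
eef_rot: [0.0, 0.034, 0.999, 0.001]
contact_force: [0.5, -0.4, 1.2]
grip_width: 0.299
grasp_force: 0.0
```

>>> play_rows --increments '[[0.7, [0, 0.3, 0], 0], [0.7, [0, 0.6, 0], 0], [0.7, [0, 1, 0], 0], [0.7, [0, 1, 0], 0]]'

```text
clock: 42.62
position: [0.464, -0.053, 0.3085]
eef_rot: [0.0, 0.033, 0.999, 0.001]
contact_force: [0.7, -1.5, -0.3]
grip_width: 0.303
grasp_force: 0.0
```

>>> play_rows --increments '[[0.7, [0, 0.3, 0], 0], [0.7, [0, 0.6, 0], 0], [0.7, [0, 1, 0], 0], [0.7, [0, 1, 0], 0]]'

```text
clock: 43.12
position: [0.4639, 0.0665, 0.3083]
eef_rot: [0.0, 0.033, 0.999, 0.0]
contact_force: [0.1, -0.7, 0.1]
grip_width: 0.303
grasp_force: 0.0
```

>>> play_rows --increments '[[0.7, [0, 0.3, 0], 0], [0.7, [0, 0.6, 0], 0], [0.7, [-0.2, 1, 0], 0], [0.7, [-0.2, 1, 0], 0]]'

```text
clock: 43.62
position: [0.4385, 0.1863, 0.3082]
eef_rot: [-0.0, 0.033, 0.999, 0.0]
contact_force: [0.1, -0.9, 0.1]
grip_width: 0.304
grasp_force: 0.0
```

Run:
```python
from h import *
c=viewer.get_calibration("top")
f=viewer.grab_frame("top")[:,:,::-1];s=viewer.grab_frame("scene")[:,:,::-1]
cv2.imwrite("pics/t7.png",np.vstack([cv2.resize(f[125:195,295:445],(640,299),interpolation=cv2.INTER_CUBIC),cv2.resize(s[120:180,240:368],(640,300),interpolation=cv2.INTER_CUBIC)]))
print([((proj(c,np.array(p))-[295,125])*4.267).round(0) for p in([.5486,-.1037,.172],[.5443,-.1636,.164],[.5398,-.2234,.156],[.5355,-.2832,.148])])
```

```text
[array([171., 105.]), array([288., 121.]), array([403., 138.]), array([517., 154.])]
```

View pics/t7.png

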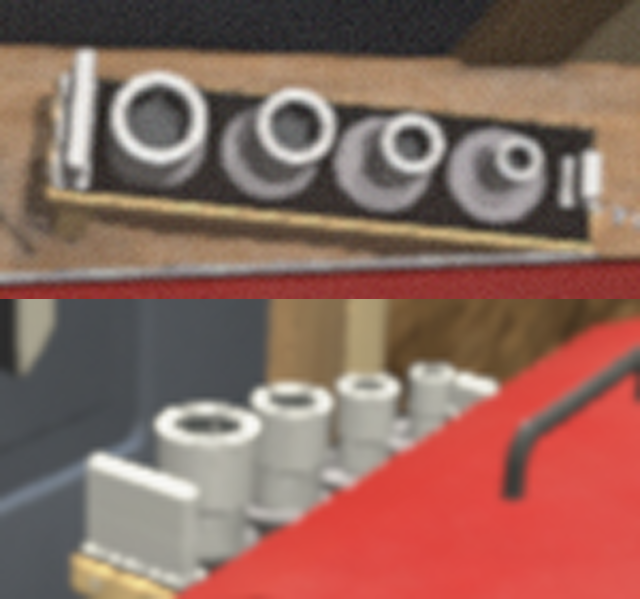

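Run:
```python
from h import *
c=viewer.get_calibration("top");K=viewer.grab_frame("top")
g=np.mean([viewer.grab_frame("top") for _ in range(4)],0).astype(np.uint8)
v=g.min(2);print(robot.get_state()['clock'])
M=np.array([[.5486,-.1037],[.5443,-.1636],[.5398,-.2234],[.5355,-.2832]])
for n,(x,y),h,r,m in(('d',(159,117),.172,.023,M[0]),('c',(296,126),.164,.019,M[1]),('b',(413,142),.156,.015,M[2]),('a',(519,157),.148,.011,M[3])):
    u,w=295+x/4.267-.4,125+y/4.267-.4
    k=np.zeros_like(v);cv2.circle(k,(round(u),round(w)),int(r*560)+1,1,-1)
    mm=((v>195)&(k>0)).astype(np.uint8)
    cn=max(cv2.findContours(mm,cv2.RETR_EXTERNAL,cv2.CHAIN_APPROX_NONE)[0],key=cv2.contourArea)
    (cx,cy),R=cv2.minEnclosingCircle(cn)
    for q in((u,w),(cx,cy)):
        p=ray(c,*q,h)[:2];print(n,np.round(q,1),p.round(4),((p-m)*1000).round(1),round(np.linalg.norm(p-m)*1000,1),round(R,1))
```

```text
43.975
d [331.9 152. ] [ 0.5428 -0.097 ] [-5.8  6.7] 8.9 10.4
d [332.1 152. ] [ 0.5429 -0.0974] [-5.7  6.3] 8.5 10.4
c [364.  154.1] [ 0.5428 -0.1667] [-1.5 -3.1] 3.4 8.2
c [364.  153.9] [ 0.5434 -0.1667] [-0.9 -3.1] 3.3 8.2
b [391.4 157.9] [ 0.5387 -0.2274] [-1.1 -4. ] 4.2 6.0
b [390.5 159.5] [ 0.5351 -0.2255] [-4.7 -2.1] 5.2 6.0
a [416.2 161.4] [ 0.5349 -0.2836] [-0.6 -0.4] 0.7 0.0
a [419. 165.] [ 0.527  -0.2894] [-8.5 -6.2] 10.5 0.0
```

Run:
```python
from h import *
c=viewer.get_calibration("scene")
for n,x,y,h in(('d',209,125,.172),('c',290.5,100,.164),('b',368.5,87,.156),('a',432.5,71,.148)):
    print(n,ray(c,240+x/5-.4,120+y/5-.4,h).round(4))
```

```text
d [ 0.5427 -0.0978  0.172 ]
c [ 0.5446 -0.1673  0.164 ]
b [ 0.537  -0.2263  0.156 ]
a [ 0.536  -0.2876  0.148 ]
```

```bash
python3 -c "
from cell import robot
print(robot.sign_off())"
```

```text
the job is handed in; nothing more can be done
None
```

I put all four sockets upright on the stand in order, from the largest on mark 1 by the large stop to the smallest on mark 4, and handed the job in at about 44 s; the hand-in gave no pass or fail, but my last pictures put every socket within 12 mm of its mark, the largest being the furthest off at about 8.5 mm.

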